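# Switch on the microscope station in order

## Task

Start up the microscope station: with the fingertips, lightly press the round blue key of the lamp unit, then the square green key of the camera unit, then the long yellow bar key of the focus drive, each well down so that it stays in, without ramming it against its stop. Do not press the red key beside the green one, do not lift the three units or push them out of place, and leave the dishes, vial, eraser and marker where they are.

Things in the scene. Friction and masses are not known exactly. Their poses are not given: they have to be found in the camera images.
- lamp_box: Lamp unit: white box 90 x 120 x 45 mm (x, y, z) with one round blue key. Loose, about 0.6 kg, on rubber feet, top face 45 mm above the table; origin at the centre of its underside, z up. The key's centre lies at (-12, 0) mm.
- lamp_key_top (a point): Centre of the top face of the round blue key, 36 mm across, which stands 24 mm proud of the box (69 mm above the table) when up and is pressed straight down; this point moves with the key.
- lamp_key (a joint): Blue key. A spring key whose latch holds by friction: the push needed grows from about 2.5 N at the top to 5 N at 10 mm and 7.5 N at the hard stop at 20 mm. Let go, it stays where it was left, or comes back to about 10 mm if pressed deeper. Joint value: metres pressed in, 0 (up) to 0.020 (stop); it starts between 0 and 0.001; at 0.005 or more the switch is on, so about 10 mm is a good light press.
- camera_box: Camera unit: dark grey box 80 x 150 x 45 mm with two square keys, green at (0, +38) mm and red at (0, -38) mm. Loose, about 0.6 kg, on rubber feet, top face 45 mm above the table; origin at the centre of its underside, z up.
- camera_key_top (a point): Centre of the top face of the square green key, 34 x 34 mm, 24 mm proud of the box (69 mm above the table) when up, pressed straight down; moves with the key.
- camera_key (a joint): Green key. A spring key whose latch holds by friction: the push needed grows from about 2.5 N at the top to 5 N at 10 mm and 7.5 N at the hard stop at 20 mm. Let go, it stays where it was left, or comes back to about 10 mm if pressed deeper. Joint value: metres pressed in, 0 (up) to 0.020 (stop); it starts between 0 and 0.001; at 0.005 or more the switch is on, so about 10 mm is a good light press.
- red_key_top (a point): Centre of the top face of the square red key, same size and height as the green one, 76 mm from it; not to be pressed.
- red_key (a joint): Red key, to be left alone: metres pressed in, starts at 0.
- focus_box: Focus drive: dark grey box 110 x 120 x 45 mm with a long yellow bar key at (-26, 0) mm and a fixed black knob, 30 mm across and 16 mm high, at (+32, 0) mm. Loose, about 0.6 kg, on rubber feet, top face 45 mm above the table; origin at the centre of its underside, z up.
- focus_key_top (a point): Centre of the top face of the yellow bar key, 28 mm along the box's x and 64 mm along its y, 24 mm proud of the box (69 mm above the table) when up, pressed straight down; moves with the key.
- focus_key (a joint): Yellow key. A spring key whose latch holds by friction: the push needed grows from about 2.5 N at the top to 5 N at 10 mm and 7.5 N at the hard stop at 20 mm. Let go, it stays where it was left, or comes back to about 10 mm if pressed deeper. Joint value: metres pressed in, 0 (up) to 0.020 (stop); it starts between 0 and 0.001; at 0.005 or more the switch is on, so about 10 mm is a good light press.
- dish_a: Bystander: closed clear petri dish, 92 mm across, 15 mm high, loose; origin at the centre of its underside.
- dish_b: Bystander: a second such petri dish.
- vial: Bystander: amber vial with a white cap, 26 mm across, 58 mm high, standing loose between two units; origin at the centre of its underside, z up.
- eraser: Bystander: white and blue eraser 45 x 22 x 12 mm, loose between two units; origin at the centre of its underside.
- marker: Bystander: white marker pen with a red cap, 135 mm long along its x, 17 mm thick, lying loose beyond the units; origin near its middle on its underside.
Things that resemble listed ones, but are neither listed nor needed, are in the scene too. Leave any purple look-alike of the lamp_box alone.

How it is judged:
By the outcome, as a careful person would: the job done as asked, in the order asked, and still so for the second after the job is handed in, with the robot touching nothing.
It also fails if it takes over 58 s, if anything falls off the work surface, if the arm or the gripper's body presses on something with over 40 N, if the wrist force passes 120 N, or if a joint passes its speed limit or range.

## Robot

A 7-joint arm with a two-finger parallel gripper is mounted at the origin on the work surface. World frame = base frame: x ahead of the robot, y to its left, z up, the work surface at z = 0. Lengths are in m, angles in rad, forces in N, time in s.
With the tool pointing down it reaches from about 0.425 to 0.875 m from the base axis. Payload 4.7 kg.
Tool frame: the origin (TCP) lies midway between the tips of the shut fingers; the grasp point (between the pads) lies 19 mm behind it; z points along the fingers, y is the direction in which the jaws open and shut (so a half turn about z gives the same grasp; the last joint's range is limited). The gripper opens to 87 mm and grips with 3 to 60 N. Pads are 19 mm wide; open, the fingers measure 117 mm over their backs; the gripper's body (75 mm by 190 mm) begins 51 mm behind the grasp point.
Start: joints at [-1.226, 0.321, -0.07, 1.45, 0.023, 1.371, -0.057], TCP at [0.211, 0.615, 0.223] pointing down, gripper open.
Joint ranges: [-2.86, 2.86], [-0.3, 2.09], [-1.38, 1.24], [0.06, 2.45], [-1.56, 4.7], [0.09, 2.05], [-2.69, 2.69]. Speed limits (rad/s): [2.57, 2.57, 3.14, 3.14, 3.14, 3.14, 3.14].

## Interface

Orientations are given as a rotation vector (axis times angle).
In Python, from bench import ctrl, optics gives the robot as it stands. The module is installed in compiled form; this text tells all that it offers.
- The arm moves only by the tool step_arm, never from a script. Its argument "deltas" is a list of rows, each a list of 7 numbers: the turn, a rotation vector about the tool's x, y, z in degrees, then the shift along the tool's x, y, z in mm, then the finger opening in mm, from 0 to 87. A call has exactly 8 rows; each row is the pose to reach, as a shift and turn from the pose commanded when the call began, along the tool's axes at that moment; what a row does not reach only later rows make up. A row lasts 1/8 s, in which the tool goes at most 62.5 mm and 10.7 degrees, less where a joint would pass 70% of its speed; a pose out of reach is approached as far as the arm can. A call with a gripper value outside its range is refused whole. The fingers move at their own pace and stop on an object; "newtons" is the grip in N (left out, the last holds). Time passes only in rows, so rows that repeat a pose let the fingers close, or fill a call up. It gives the time, the measured TCP pose, the force and the opening at its end, in the units of the state.
- ctrl.get_state(): the state, without advancing time (a new reading comes with each control period).
- optics.get_image(name): name is "side" or "top" or "wrist"; returns the picture (400x640x3 uint8, red, green, blue); there is no depth.
- optics.get_calibration(name): a dict with "K" (3x3 intrinsics, pixels), "k1" (the pictures are not rectified: a ray, as slopes to the right and down, at radius r is drawn at 1 + k1 r^2 times it, then the intrinsics apply), "R" (3x3) and "t" (3): a world point X has camera coordinates R X + t. Camera axes: x right, y down, z forward; pixel columns grow to the right and rows downward; lengths in m; the calibration is good to about 2 mm. A picture is of the moment at which its call begins: read the wrist's pose just before it. get_calibration takes no time and is no camera call; for the wrist camera it gives the pose at the moment of the call.
- ctrl.close_job(): hands the job in, once; it reports no verdict.
The state is a dict: "time": time; "joint_positions": joint angles; "qd": joint speeds; "joint_torque": joint torques, N m; "position": TCP position; "tool_rot": TCP orientation; "ft_force": force on the tool from outside, world axes, zero at the start; "torque": the same for the moment, N m; "grip_width": opening from 0.0 (shut) to 1.0 (fully open).
Only numpy, scipy, OpenCV 4.12 (cv2) and the standard library are available. Lean on these libraries where they do the work, as an engineer would, in place of code of your own. Each camera call takes 0.05 s, during which the arm holds its last target.

## Working session

There is one attempt and no reset: what is moved stays moved. The work goes in short steps, Python scripts to look and compute and a tool call to move; the robot and the scene stay as the last step left them, time stands still between calls to the robot, and variables do not carry over. Pictures are saved under pics/ and viewed, and the job is handed in when it is done.

Besides the shell and the picture viewer there is one more tool, called after "Emit:" as name(argument=value, ...) on one line, values as JSON. step_arm: Moves the arm, as the interface text tells. Its arguments: {"type":"object","properties":{"deltas":{"type":"array"},"newtons":{"type":"number"}},"required":["deltas"]}

```bash
mkdir -p pics; cat > h.py <<'E'
import numpy as np, cv2
from bench import ctrl, optics
def save(n,img): cv2.imwrite('pics/'+n, cv2.cvtColor(img,cv2.COLOR_RGB2BGR))
def ray(cal,uv):
    K=np.array(cal['K']);d=np.array([[[*uv]]],float)
    p=cv2.undistortPoints(d,K,np.array([cal['k1'],0,0,0,0.]))[0,0]
    R=np.array(cal['R']);t=np.array(cal['t'])
    return -R.T@t, R.T@np.array([p[0],p[1],1])
def onz(cal,uv,z):
    o,d=ray(cal,uv); return o+d*(z-o[2])/d[2]
def tri(c1,u1,c2,u2):
    o1,d1=ray(c1,u1);o2,d2=ray(c2,u2)
    s=np.linalg.lstsq(np.c_[d1,-d2],o2-o1,rcond=None)[0]
    a=o1+s[0]*d1;b=o2+s[1]*d2
    return (a+b)/2,np.linalg.norm(a-b)
E
python3 - <<'E'
from h import *
import pickle
s=ctrl.get_state();print(s)
D={}
for n in('side','top','wrist'):
    c=optics.get_calibration(n);im=optics.get_image(n);D[n]=(c,im);save(n+'0.png',im)
    print(n,c)
pickle.dump(D,open('d0.pkl','wb'))
E
```

```text
{'time': 0.0, 'joint_positions': array([-1.2258817 ,  0.32182696, -0.07010184,  1.45167838,  0.02260311,
        1.37078102, -0.05689925]), 'qd': array([ 0.0002908 ,  0.00279186,  0.00199615, -0.0004361 ,  0.00090665,
       -0.00089078, -0.00028987]), 'joint_torque': array([ 1.11943359e-04, -4.91263354e+01, -4.03730907e-01, -3.12529171e+01,
       -6.39391621e-02,  4.33408341e-02,  1.49765729e-04]), 'position': array([0.210988  , 0.61422165, 0.22145737]), 'tool_rot': array([-5.17165000e-01, -3.09850890e+00,  2.97433491e-03]), 'ft_force': array([-0.15015117, -0.25910648,  0.30168767]), 'torque': array([-0.05034472,  0.00584488, -0.02340452]), 'grip_width': 0.9997187224351197}
side {'K': array([[380.36332842,   0.        , 325.88270153],
       [  0.        , 380.36332842, 200.99281598],
       [  0.        ,   0.        ,   1.        ]]), 'k1': -0.08312544520766865, 'R': array([[ 0.99502278, -0.09938382,  0.00724772],
       [-0.04832105, -0.54483681, -0.83714869],
       [ 0.08714786,  0.83263179, -0.54692737]]), 't': array([-0.55118252,  0.08478845,  0.76724588])}
top {'K': array([[426.00497858,   0.        , 321.08649247],
       [  0.        , 426.00497858, 196.75521811],
       [  0.        ,   0.        ,   1.        ]]), 'k1': -0.049100704030986486, 'R': array([[-0.0094148 , -0.99993538,  0.00637144],
       [-0.99637251,  0.00884195, -0.08463834],
       [ 0.08457653, -0.00714518, -0.99639137]]), 't': array([-0.00328241,  0.55583057,  1.13965148])}
wrist {'K': array([[355.20299161,   0.        , 319.55144951],
       [  0.        , 355.20299161, 202.89886055],
       [  0.        ,   0.        ,   1.        ]]), 'k1': 0.004596203276784176, 'R': array([[ 0.32533037,  0.94559513, -0.00316288],
       [ 0.90232058, -0.30943801,  0.30010944],
       [ 0.28280331, -0.10048864, -0.95389953]]), 't': array([-0.64918561, -0.03779143,  0.39166135])}
```

View pics/top0.png

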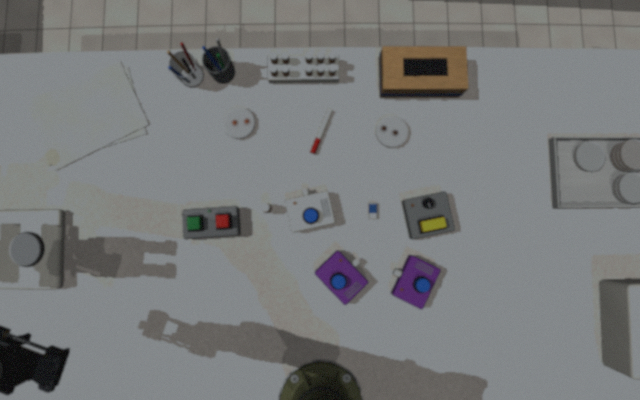

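View pics/side0.png

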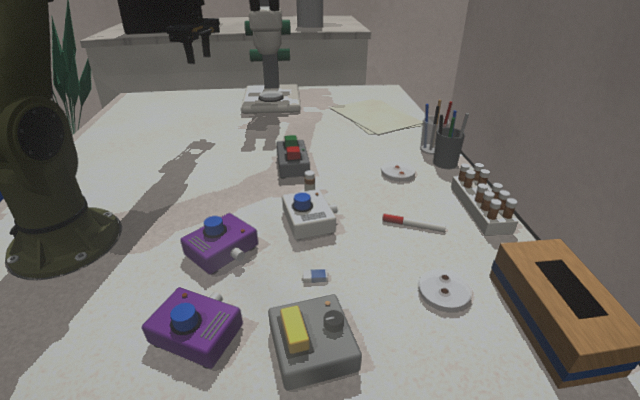

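View pics/wrist0.png

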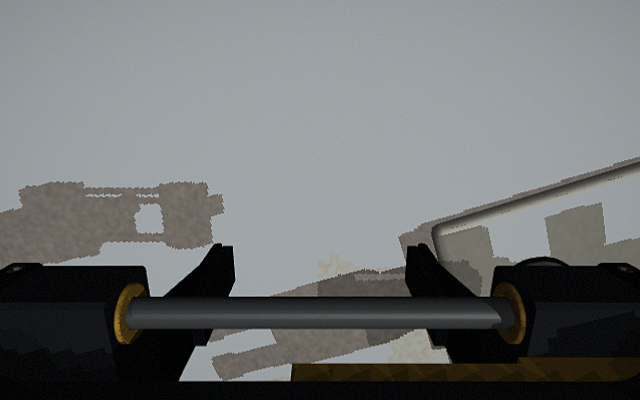

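The top view shows the white lamp unit with its blue key at about (311,215), the green key at (194,222) with red at (223,220), and the yellow key at (433,224). Two purple look-alikes sit nearer the robot. In the side view the same keys are at (301,202), (291,142), (293,153) and (295,330). Next I'll measure them.

```bash
cat > meas.py <<'E'
from h import *
RNG={'blue':((100,100,60),(125,255,255)),'green':((45,100,30),(85,255,255)),'red':((0,130,60),(8,255,255)),'yellow':((22,120,80),(34,255,255))}
BOX={'top':{'blue':(290,195,335,235),'green':(180,205,210,240),'red':(210,205,240,235),'yellow':(410,205,460,240)},
'side':{'blue':(280,185,325,220),'green':(270,125,310,150),'red':(275,140,310,165),'yellow':(270,295,320,360)}}
def mask(im,k,b):
    hsv=cv2.cvtColor(im,cv2.COLOR_RGB2HSV);m=cv2.inRange(hsv,*map(np.array,RNG[k]))
    z=np.zeros_like(m);x0,y0,x1,y1=b;z[y0:y1,x0:x1]=m[y0:y1,x0:x1];return z
E
python3 - <<'E'
from meas import *
import pickle
D=pickle.load(open('d0.pkl','rb'))
for k in RNG:
    P={}
    for v in('top','side'):
        c,im=D[v];m=mask(im,k,BOX[v][k]);ys,xs=np.nonzero(m)
        mo=cv2.moments(m,True);P[v]=(mo['m10']/mo['m00'],mo['m01']/mo['m00'])
        r=cv2.minAreaRect(np.c_[xs,ys].astype(np.float32))
        print(k,v,len(xs),np.round(P[v],1),r,onz(c,P[v],.066).round(4))
    print(k,'tri',tri(D['top'][0],P['top'],D['side'][0],P['side']))
for v,b in(('top',(160,140,480,320)),('side',(230,110,390,390))):
    c,im=D[v];x0,y0,x1,y1=b
    a=cv2.resize(im[y0:y1,x0:x1],None,fx=2.4 if v=='top' else 2.1,fy=2.4 if v=='top' else 2.1,interpolation=cv2.INTER_CUBIC);save(v+'z.png',a)
E
```

```text
blue top 166 [310.4 215.2] ((310.5, 215.0), (14.0, 13.0), 90.0) [0.5038 0.0203 0.066 ]
blue side 187 [301.4 200.1] ((301.5, 201.0), (16.0, 15.0), 90.0) [0.5039 0.0131 0.066 ]
blue tri (array([0.50404765, 0.02043423, 0.06121815]), np.float64(5.8719682307687005e-05))
green top 170 [193.8 222.8] ((194.03463745117188, 222.84654235839844), (12.835980415344238, 13.433002471923828), 84.2894058227539) [0.4864 0.3265 0.066 ]
green side 42 [290.2 137.5] ((290.0, 137.5), (3.0, 10.0), 90.0) [0.4875 0.3343 0.066 ]
green tri (array([0.48689869, 0.32540623, 0.06984929]), np.float64(0.0011058432329052984))
red top 163 [222.  220.8] ((222.0, 220.5), (13.0, 12.0), 90.0) [0.4913 0.2523 0.066 ]
red side 67 [292.7 148.8] ((292.5, 149.0), (6.0, 11.0), 90.0) [0.4925 0.2609 0.066 ]
red tri (array([0.49177816, 0.25128351, 0.07049499]), np.float64(0.0012101750347783603))
yellow top 281 [433.1 224.1] ((433.02923583984375, 224.1365509033203), (11.314571380615234, 25.143491744995117), 77.90524291992188) [ 0.4773 -0.302   0.066 ]
yellow side 255 [294.7 334. ] ((293.867919921875, 325.0377197265625), (34.0654182434082, 20.05463981628418), 74.05460357666016) [ 0.4793 -0.3181  0.066 ]
yellow tri (array([ 0.47833856, -0.30621069,  0.05052578]), np.float64(0.0015457183816455916))
```

View pics/topz.png

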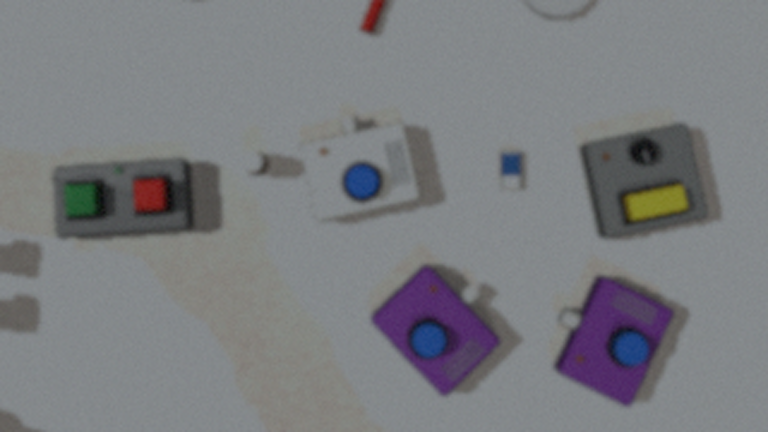

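View pics/sidez.png

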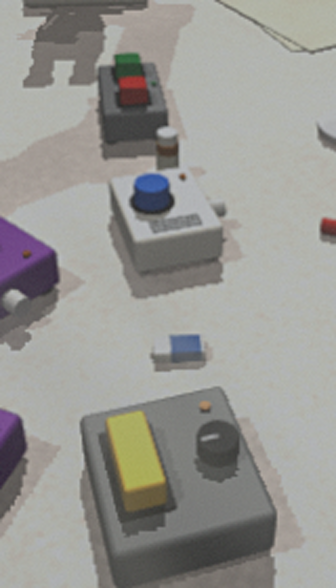

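The mask centres cast onto z≈69 mm agree with the text. The top faces of the green and red keys measure 70 mm in two views. Blue and yellow read lower because their masks include the key sides. Next, tool-axis offsets.

```bash
cat > go.py <<'E'
from h import *
from scipy.spatial.transform import Rotation as Ro
import sys
s=ctrl.get_state();R=Ro.from_rotvec(s['tool_rot']).as_matrix()
print(s['time'],s['position'].round(4),s['ft_force'].round(2)); print(R.round(4).tolist())
for k,p in dict(blue=(.504,.020,.1),green=(.486,.326,.1),yellow=(.477,-.302,.1)).items():
    print(k,(R.T@(np.array(p)-s['position'])*1000).round(1))
E
python3 go.py
python3 - <<'E'
from meas import *
import pickle
D=pickle.load(open('d0.pkl','rb'))
# top faces only: bright part of mask in side view; yellow and blue
for k in('blue','yellow'):
    P={}
    for v in('top','side'):
        c,im=D[v];m=mask(im,k,BOX[v][k]);V=cv2.cvtColor(im,cv2.COLOR_RGB2HSV)[...,2]
        t,_=cv2.threshold(V[m>0],0,255,cv2.THRESH_OTSU) if v=='side' else (0,0)
        m=m*(V>t);mo=cv2.moments(m,True);P[v]=(mo['m10']/mo['m00'],mo['m01']/mo['m00']);print(k,v,t,(m>0).sum(),P[v],onz(c,P[v],.069))
    print(tri(D['top'][0],P['top'],D['side'][0],P['side']))
E
```

```text
0.15 [0.211  0.6143 0.2217] [-0.57 -0.35  0.42]
[[-0.9458, 0.3248, -0.0004], [0.3248, 0.9458, -0.0014], [-0.0001, -0.0015, -1.0]]
blue [-470.1 -466.8  122.5]
green [-353.7 -183.2  122. ]
yellow [-549.1 -780.1  122.9]
blue top 0 166 (310.421686746988, 215.23493975903614) [0.50369473 0.02029205 0.069     ]
blue side 122.0 109 (301.6697247706422, 196.8256880733945) [0.50489977 0.0207297  0.069     ]
(array([0.504286  , 0.02028639, 0.06925831]), np.float64(0.0012029817667477962))
yellow top 0 281 (433.12099644128114, 224.135231316726) [ 0.47723682 -0.30123649  0.069     ]
yellow side 162.0 238 (294.65966386554624, 333.8529411764706) [ 0.47936309 -0.32009641  0.069     ]
(array([ 0.47832729, -0.30613465,  0.05080754]), np.float64(0.0015332322760797687))
```

Emit:
step_arm(deltas=[[0,0,0,-40,-40,0,0],[0,0,0,-80,-80,0,0],[0,0,0,-120,-120,0,0],[0,0,0,-160,-160,0,0],[0,0,0,-200,-200,0,0],[0,0,0,-240,-240,0,0],[0,0,0,-275,-275,0,0],[0,0,0,-300,-300,0,0]], newtons=10)

```text
time: 1.15
position: [0.3982, 0.2311, 0.2226]
tool_rot: [0.521, 3.098, 0.0]
ft_force: [-0.1, 0.5, 1.0]
grip_width: 0.169
```

```bash
python3 go.py
```

```text
1.15 [0.3982 0.2311 0.2226] [-0.14  0.51  1.03]
[[-0.945, 0.327, 0.0001], [0.327, 0.945, 0.0001], [-0.0001, 0.0002, -1.0]]
blue [-169.  -164.9  122.5]
green [-51.9 118.4 122.6]
yellow [-248.8 -478.   122.5]
```

Emit:
step_arm(deltas=[[0,0,0,-35,-35,10,0],[0,0,0,-75,-75,30,0],[0,0,0,-115,-113,50,0],[0,0,0,-145,-142,70,0],[0,0,0,-163,-160,90,0],[0,0,0,-169,-165,105,0],[0,0,0,-169,-165,115,0],[0,0,0,-169,-165,115,0]])

```text
time: 2.15
position: [0.5028, 0.0241, 0.1069]
tool_rot: [-0.514, -3.098, -0.0]
ft_force: [-0.3, 0.5, 0.0]
grip_width: 0.004
```

```bash
python3 go.py; python3 - <<'E'
from h import *
save('w1.png',optics.get_image('wrist'));save('s1.png',cv2.resize(optics.get_image('side')[100:300,200:420],None,fx=2.5,fy=2.5))
E
```

```text
2.15 [0.5028 0.0241 0.1069] [-0.29  0.53  0.01]
[[-0.9464, 0.3229, -0.0016], [0.3229, 0.9464, 0.0003], [0.0017, -0.0003, -1.0]]
blue [-2.5 -3.5  6.9]
green [113.4 280.3   7. ]
yellow [ -80.9 -317.     6.8]
```

View pics/w1.png

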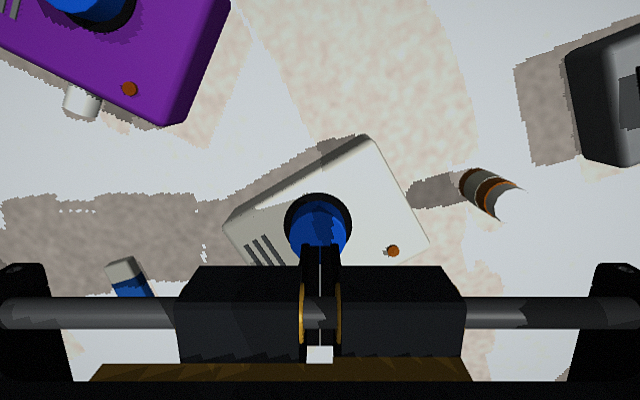

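View pics/s1.png

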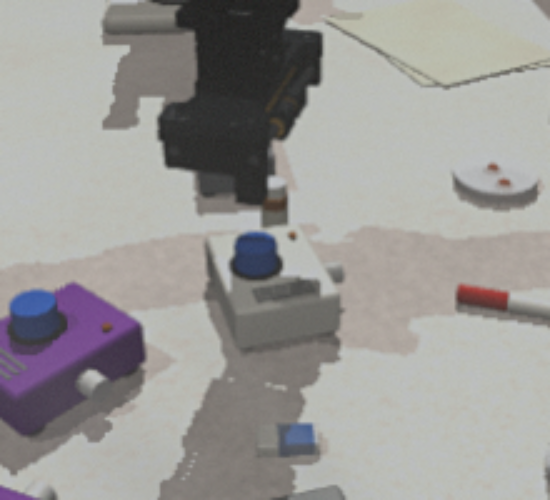

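The wrist view shows the shut fingertips at about (320,248), just over the blue key at (318,225). I'll check that against the calibration.

```bash
python3 - <<'E'
from h import *
def proj(c,X):
    return cv2.projectPoints(np.array([X],float),cv2.Rodrigues(np.array(c['R']))[0],np.array(c['t']),np.array(c['K']),np.array([c['k1'],0,0,0,0.]))[0].ravel().round(1)
s=ctrl.get_state();print(s['position'],s['ft_force'])
for v in('wrist','side'):
    c=optics.get_calibration(v); print(v,proj(c,s['position']),proj(c,(.504,.020,.069)))
c=optics.get_calibration('wrist');print(onz(c,(320,222),.069))
E
```

```text
[0.5037382  0.02400074 0.10797102] [-0.25701934  0.29387926 -0.02404246]
wrist [318.8 260.7] [312.9 233.8]
side [300.5 179.8] [301.3 197. ]
[0.49818211 0.02656649 0.069     ]
```

```bash
python3 - <<'E'
from h import *
im=optics.get_image('wrist');c=optics.get_calibration('wrist')
save('w2.png',cv2.resize(im[170:290,240:400],None,fx=5,fy=5,interpolation=cv2.INTER_NEAREST))
E
```

```text
(no output)
```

View pics/w2.png

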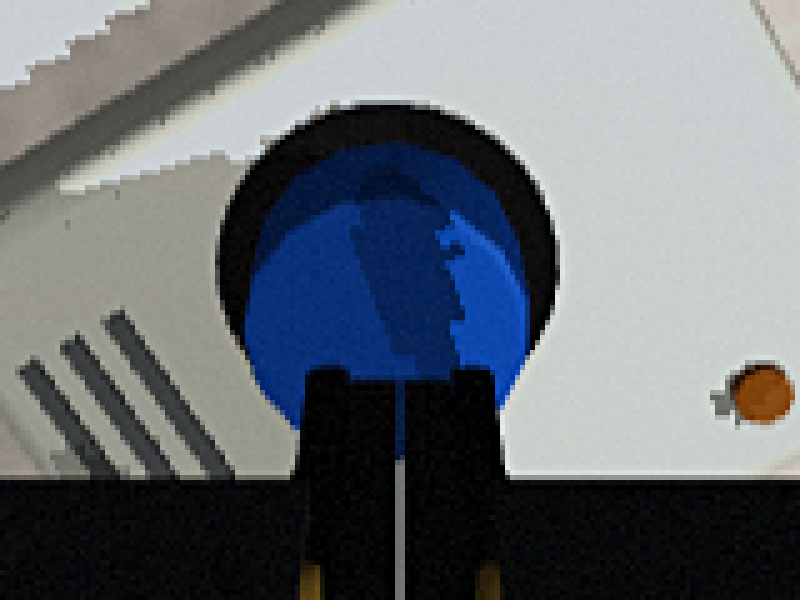

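The magnified view puts the top face at about (317,238), against a prediction of (313,234), so they agree within about 2.5 mm. Pressing.

Emit:
step_arm(deltas=[[0,0,0,-1,-2,12,0],[0,0,0,-1,-2,24,0],[0,0,0,-1,-2,33,0],[0,0,0,-1,-2,37,0],[0,0,0,-1,-2,40,0],[0,0,0,-1,-2,43,0],[0,0,0,-1,-2,46,0],[0,0,0,-1,-2,46,0]])

```text
time: 3.3
position: [0.5044, 0.0205, 0.0615]
tool_rot: [0.517, 3.098, 0.0]
ft_force: [0.1, -0.3, -0.3]
grip_width: 0.005
```

```bash
python3 go.py
```

```text
3.3 [0.5044 0.0205 0.0615] [ 0.06 -0.33 -0.32]
[[-0.9457, 0.3249, 0.0011], [0.3249, 0.9457, 0.0001], [-0.001, 0.0005, -1.0]]
blue [  0.2  -0.6 -38.5]
green [116.6 283.  -38.5]
yellow [ -78.9 -313.9  -38.6]
```

```bash
python3 - <<'E'
from h import *
F=[];im=optics.get_image('wrist');F.append(ctrl.get_state())
save('w3.png',cv2.resize(im[170:290,240:400],None,fx=5,fy=5,interpolation=cv2.INTER_NEAREST))
im=optics.get_image('side');F.append(ctrl.get_state())
save('s3.png',cv2.resize(im[140:260,240:400],None,fx=5,fy=5,interpolation=cv2.INTER_CUBIC))
for f in F: print(f['position'],f['ft_force'],f['torque'],f['joint_torque'].round(2))
E
```

```text
[0.50460684 0.02054272 0.06154985] [ 0.22232479 -0.10459267 -0.25457216] [0.00591048 0.04504189 0.02840148] [ 4.000e-02 -3.149e+01  2.550e+00 -2.636e+01  3.000e-02  1.300e-01
  0.000e+00]
[0.50460292 0.02055583 0.06159239] [-0.65242202  0.95372177 -0.14100229] [-0.01513035 -0.01706095  0.0321973 ] [ 3.000e-02 -3.150e+01  2.540e+00 -2.643e+01  2.000e-02  9.000e-02
  0.000e+00]
```

View pics/w3.png

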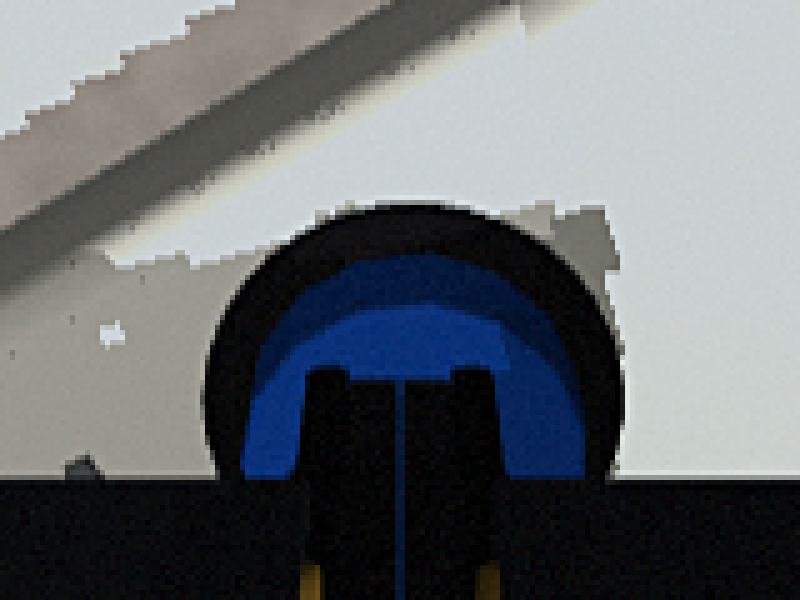

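View pics/s3.png

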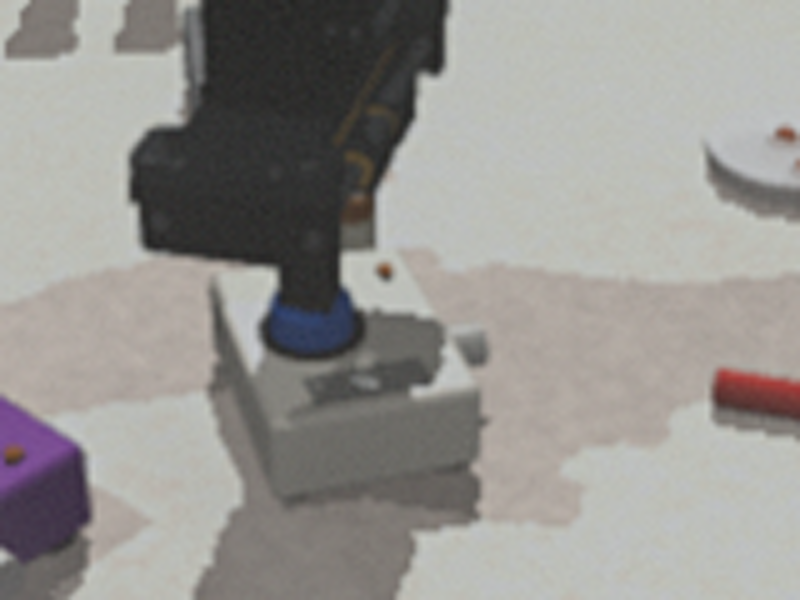

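Force is near 0, which is ambiguous: either there's no contact, or the friction latch has relaxed the load. I'll go 2 mm lower and read the force while moving.

Emit:
step_arm(deltas=[[0,0,0,0,0,0,0],[0,0,0,0,0,0,0],[0,0,0,0,0,0,0],[0,0,0,0,0,0,0],[0,0,0,0,0,0,0],[0,0,0,0,0,0,0],[0,0,0,0,0,1,0],[0,0,0,0,0,2,0]])

```text
time: 4.4
position: [0.5041, 0.0205, 0.06]
tool_rot: [0.517, 3.099, 0.001]
ft_force: [-1.2, -0.8, 4.3]
grip_width: 0.006
```

```bash
python3 go.py; python3 - <<'E'
from h import *
im=optics.get_image('top');print(ctrl.get_state()['ft_force'],ctrl.get_state()['position'])
im=optics.get_image('wrist')
print(ctrl.get_state()['ft_force'])
save('w4.png',cv2.resize(im[170:290,240:400],None,fx=5,fy=5,interpolation=cv2.INTER_NEAREST))
E
```

```text
4.4 [0.5041 0.0205 0.06  ] [-1.18 -0.83  4.33]
[[-0.9458, 0.3248, 0.0002], [0.3248, 0.9458, 0.0003], [-0.0001, 0.0003, -1.0]]
blue [ -0.   -0.5 -40. ]
green [116.4 283.1 -40. ]
yellow [ -79.1 -313.8  -40.1]
[-1.66232229  0.29236324  4.5337228 ] [0.50412818 0.02045348 0.05979319]
[-0.64106563 -0.15804726  3.83074785]
```

View pics/w4.png

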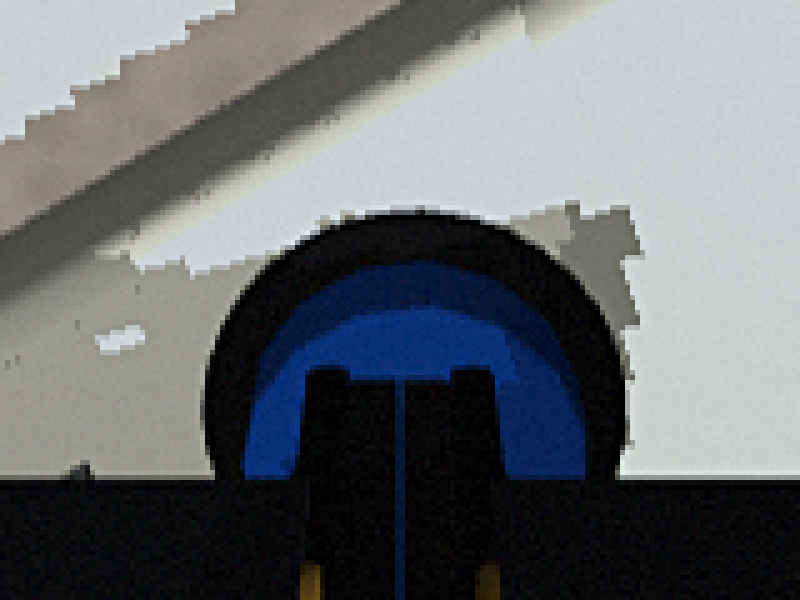

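The push is now 4.3 N, so the finger is on the key at about 7–9 mm by force and height. I'll go 2 mm more, to about 10 mm.

Emit:
step_arm(deltas=[[0,0,0,0,0,1,0],[0,0,0,0,0,2,0],[0,0,0,0,0,2,0],[0,0,0,0,0,-5,0],[0,0,0,0,0,-15,0],[0,0,0,0,0,-30,0],[0,0,0,0,0,-45,0],[0,0,0,0,0,-60,0]])

```text
time: 5.5
position: [0.5043, 0.0205, 0.121]
tool_rot: [0.517, 3.098, 0.001]
ft_force: [0.4, -0.4, 0.6]
grip_width: 0.002
```

```bash
python3 go.py; python3 - <<'E'
from h import *
im=optics.get_image('side')
save('s5.png',cv2.resize(im[140:260,240:400],None,fx=5,fy=5,interpolation=cv2.INTER_CUBIC))
im=optics.get_image('wrist');save('w5.png',im)
E
```

```text
5.5 [0.5043 0.0205 0.121 ] [ 0.43 -0.41  0.58]
[[-0.9458, 0.3248, 0.0009], [0.3248, 0.9458, 0.0004], [-0.0007, 0.0007, -1.0]]
blue [ 0.1 -0.6 21. ]
green [116.5 283.   21.1]
yellow [ -79.  -313.9   20.8]
```

View pics/s5.png

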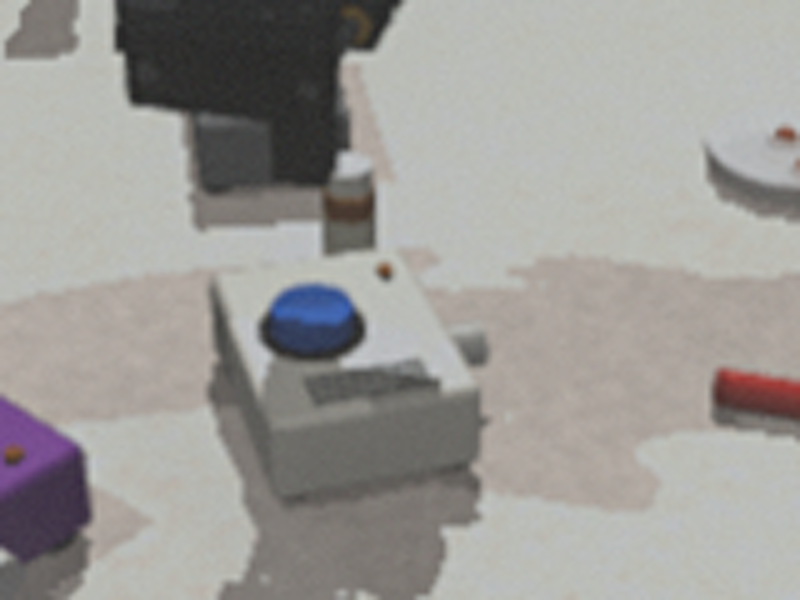

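View pics/w5.png

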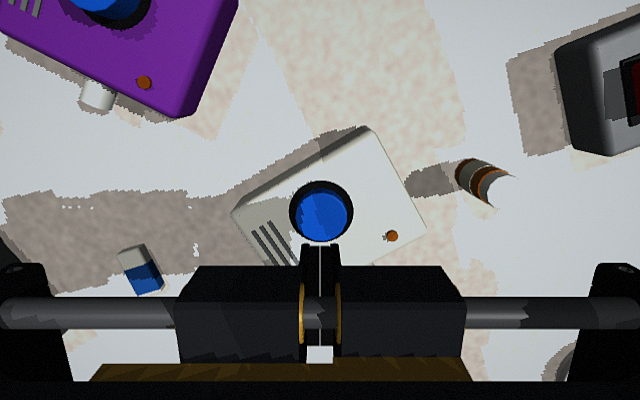

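The lamp key is clearly in, from about 196.8 to 200.6 px in the side view, or about 10 mm. The box hasn't moved. Now to green.

Emit:
step_arm(deltas=[[0,0,0,12,30,0,0],[0,0,0,33,80,0,0],[0,0,0,54,130,0,0],[0,0,0,74,180,0,0],[0,0,0,95,230,0,0],[0,0,0,109,265,0,0],[0,0,0,116,283,5,0],[0,0,0,116,283,12,0]])

```text
time: 6.6
position: [0.4859, 0.3262, 0.1068]
tool_rot: [-0.515, -3.099, 0.001]
ft_force: [-0.6, -0.8, 0.1]
grip_width: 0.003
```

```bash
python3 go.py; python3 - <<'E'
from h import *
from meas import *
c=optics.get_calibration('wrist');im=optics.get_image('wrist');save('w6.png',im)
print(ctrl.get_state()['position'])
E
```

```text
6.6 [0.4859 0.3262 0.1068] [-0.59 -0.8   0.15]
[[-0.9463, 0.3232, -0.0003], [0.3232, 0.9463, -0.0007], [0.0001, -0.0007, -1.0]]
blue [-116.1 -283.9    7. ]
green [-0.2 -0.2  6.8]
yellow [-194.6 -597.4    7.2]
[0.48576247 0.32396634 0.1056229 ]
```

View pics/w6.png

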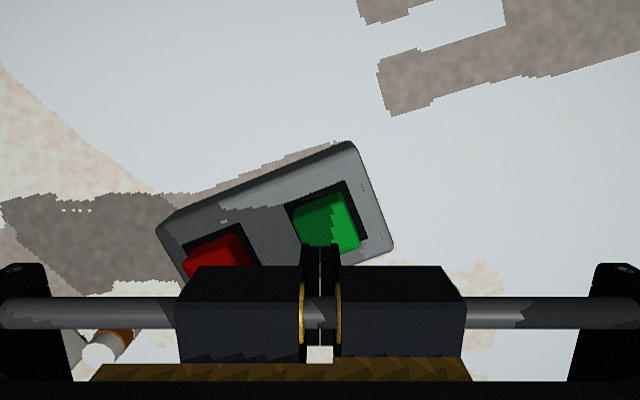

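```bash
python3 - <<'E'
from h import *
c=optics.get_calibration('wrist');im=optics.get_image('wrist');save('w7.png',cv2.resize(im[170:290,240:400],None,fx=5,fy=5,interpolation=cv2.INTER_NEAREST))
print(ctrl.get_state()['position'])
import pickle;pickle.dump(c,open('c7.pkl','wb'))
E
```

```text
[0.48608416 0.32304564 0.10606591]
```

View pics/w7.png

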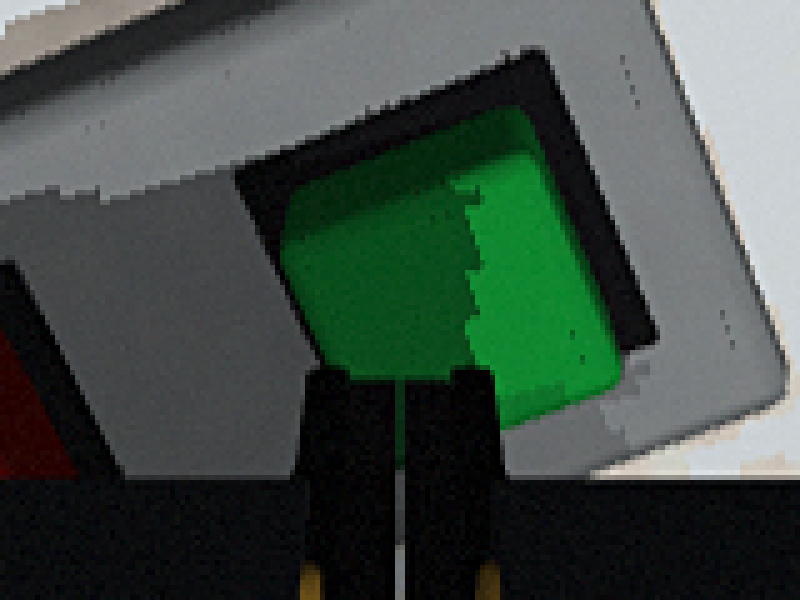

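```bash
python3 - <<'E'
from h import *
import pickle;c=pickle.load(open('c7.pkl','rb'))
print(onz(c,(330.8,232.4),.069), 'prev blue px', onz(c,(317.3,237.8),.069)-np.array([.4861,.3230,0]))
E
python3 go.py
```

```text
[0.48767914 0.33066758 0.069     ] prev blue px [ 0.00226452 -0.00114007  0.069     ]
6.7 [0.4861 0.323  0.1061] [ 0.2  -0.78  0.35]
[[-0.9451, 0.3268, -0.0017], [0.3268, 0.9451, -0.0029], [0.0007, -0.0033, -1.0]]
blue [-116.  -280.5    6.9]
green [1.  2.8 6.1]
yellow [-195.7 -593.7    7.9]
```

Wrist gives the green centre as (0.488, 0.331) and the top camera (0.486, 0.326), so I'm aiming between them.

Emit:
step_arm(deltas=[[0,0,0,1,4,12,0],[0,0,0,1,4,24,0],[0,0,0,1,4,32,0],[0,0,0,1,4,35,0],[0,0,0,1,4,38,0],[0,0,0,1,4,41,0],[0,0,0,1,4,43,0],[0,0,0,1,4,45,0]])

```text
time: 7.7
position: [0.4867, 0.33, 0.063]
tool_rot: [0.517, 3.098, 0.001]
ft_force: [-0.4, -1.4, 3.8]
grip_width: 0.003
```

```bash
python3 go.py
```

```text
7.7 [0.4867 0.33   0.063 ] [-0.4  -1.38  3.83]
[[-0.9458, 0.3247, 0.0005], [0.3247, 0.9458, 0.0004], [-0.0003, 0.0005, -1.0]]
blue [-117.  -287.6  -37.1]
green [ -0.6  -4.  -37. ]
yellow [-196.  -600.9  -37.3]
```

Contact at 3.8 N, about 6 mm in. I'll go 4 mm deeper, then lift.

Emit:
step_arm(deltas=[[0,0,0,0,0,1,0],[0,0,0,0,0,2,0],[0,0,0,0,0,3,0],[0,0,0,0,0,4,0],[0,0,0,0,0,4,0],[0,0,0,0,0,-8,0],[0,0,0,0,0,-30,0],[0,0,0,0,0,-60,0]])

```text
time: 8.7
position: [0.4858, 0.3295, 0.1226]
tool_rot: [-0.517, -3.097, 0.002]
ft_force: [0.3, 0.1, 0.0]
grip_width: 0.004
```

```bash
python3 go.py; python3 - <<'E'
from h import *
im=optics.get_image('side')
save('s8.png',cv2.resize(im[110:230,240:400],None,fx=5,fy=5,interpolation=cv2.INTER_CUBIC))
im=optics.get_image('wrist');save('w8.png',im)
E
```

```text
8.7 [0.4858 0.3295 0.1226] [0.34 0.08 0.01]
[[-0.9458, 0.3246, -0.0015], [0.3246, 0.9458, -0.0012], [0.0011, -0.0017, -1.0]]
blue [-117.7 -286.8   22.9]
green [-1.4 -3.2 22.6]
yellow [-196.7 -600.1   23.4]
```

View pics/s8.png

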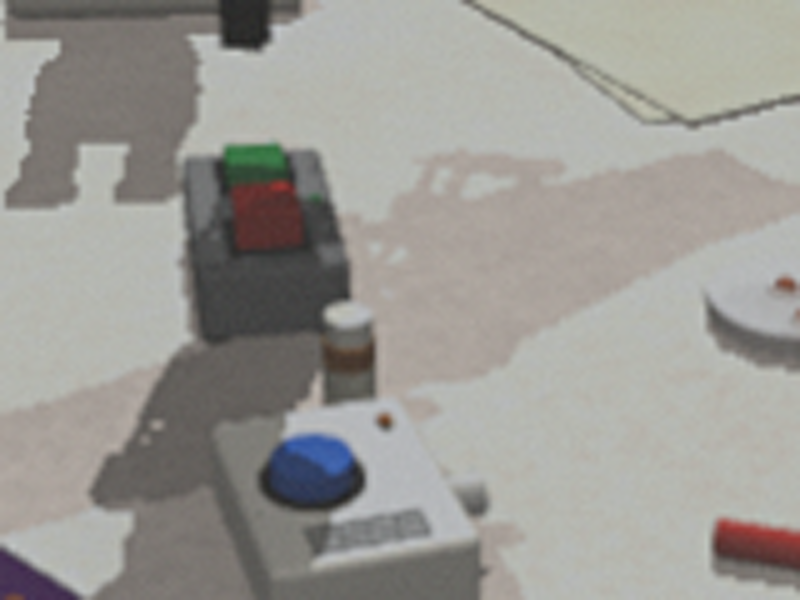

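View pics/w8.png

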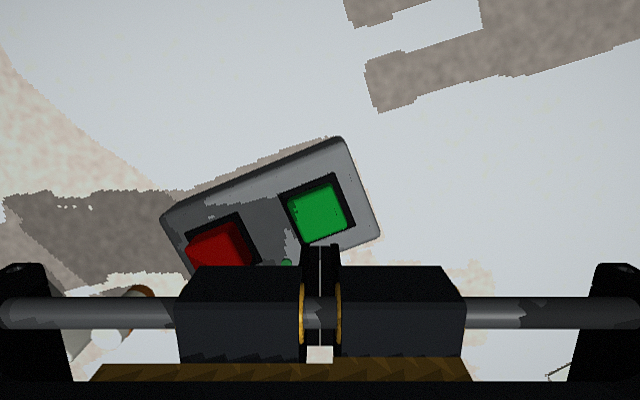

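Green is now in, with its top close to the surround, and red is still up. Moving to yellow in two calls.

Emit:
step_arm(deltas=[[0,0,0,-10,-30,0,0],[0,0,0,-26,-80,0,0],[0,0,0,-43,-130,0,0],[0,0,0,-59,-180,0,0],[0,0,0,-75,-230,0,0],[0,0,0,-92,-280,0,0],[0,0,0,-108,-330,0,0],[0,0,0,-118,-360,0,0]])

```text
time: 9.8
position: [0.4804, -0.0517, 0.1222]
tool_rot: [-0.522, -3.098, 0.0]
ft_force: [0.3, 0.1, 0.2]
grip_width: 0.005
```

```bash
python3 go.py
```

```text
9.8 [ 0.4804 -0.0517  0.1222] [0.28 0.13 0.19]
[[-0.9448, 0.3277, -0.0003], [0.3277, 0.9448, -0.0001], [0.0003, -0.0002, -1.0]]
blue [ 1.2 75.5 22.2]
green [118.5 358.7  22.2]
yellow [ -78.8 -237.6   22.2]
```

Emit:
step_arm(deltas=[[0,0,0,-14,-42,0,0],[0,0,0,-31,-92,0,0],[0,0,0,-47,-142,0,0],[0,0,0,-62,-185,0,0],[0,0,0,-72,-217,0,0],[0,0,0,-78,-236,4,0],[0,0,0,-78,-238,10,0],[0,0,0,-78,-238,15,0]])

```text
time: 10.8
position: [0.4775, -0.2981, 0.1066]
tool_rot: [-0.516, -3.098, -0.002]
ft_force: [-0.5, 0.3, -0.5]
grip_width: 0.008
```

```bash
python3 - <<'E'
from h import *
optics.get_image('top');optics.get_image('top')
c=optics.get_calibration('wrist');im=optics.get_image('wrist');save('w9.png',cv2.resize(im[150:310,220:420],None,fx=4,fy=3.75,interpolation=cv2.INTER_NEAREST))
import pickle;pickle.dump(c,open('c9.pkl','wb'))
E
python3 go.py
```

```text
10.95 [ 0.4778 -0.2978  0.107 ] [ 0.3   0.19 -0.5 ]
[[-0.9464, 0.323, -0.0007], [0.323, 0.9464, 0.0012], [0.001, 0.0009, -1.0]]
blue [ 77.9 309.2   7.3]
green [193.8 592.9   7.7]
yellow [-0.6 -4.3  7. ]
```

View pics/w9.png

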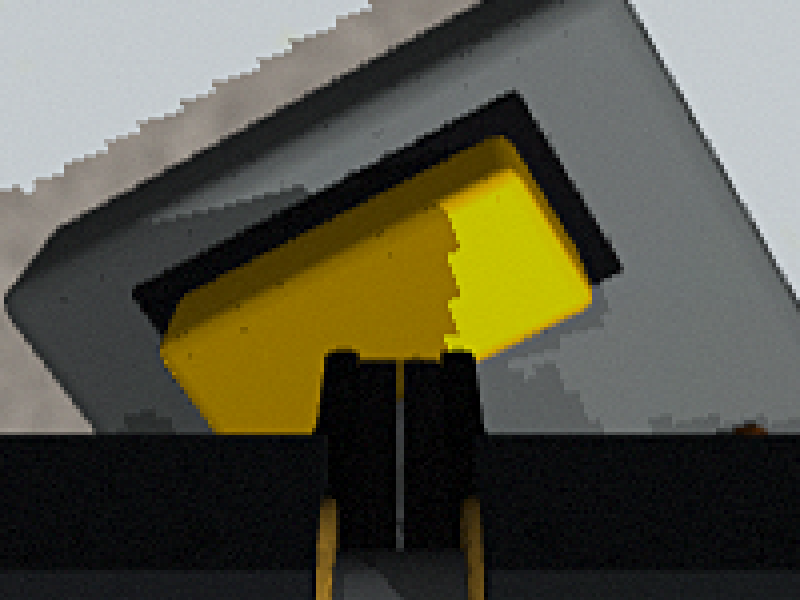

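```bash
python3 - <<'E'
from h import *
import pickle;c=pickle.load(open('c9.pkl','rb'))
print(onz(c,(314.4,235.7),.069))
E
```

```text
[ 0.47865874 -0.30077157  0.069     ]
```

Wrist gives (0.479, −0.301) and the top view (0.477, −0.302), which agree. The TCP is at (0.478, −0.298), so I'll shift 3 mm and press.

Emit:
step_arm(deltas=[[0,0,0,0,-2,12,0],[0,0,0,0,-3,24,0],[0,0,0,0,-3,32,0],[0,0,0,0,-3,35,0],[0,0,0,0,-3,38,0],[0,0,0,0,-3,41,0],[0,0,0,0,-3,43,0],[0,0,0,0,-3,45,0]])

```text
time: 11.95
position: [0.4769, -0.3023, 0.0629]
tool_rot: [0.517, 3.098, 0.0]
ft_force: [-1.9, 1.5, 4.0]
grip_width: 0.003
```

```bash
python3 go.py
```

```text
11.95 [ 0.4769 -0.3023  0.0629] [-1.91  1.47  4.01]
[[-0.9458, 0.3248, 0.0005], [0.3248, 0.9458, 0.0], [-0.0005, 0.0002, -1.0]]
blue [ 79.1 313.7 -37.1]
green [195.5 597.2 -37.1]
yellow [ -0.    0.4 -37.1]
```

Emit:
step_arm(deltas=[[0,0,0,0,0,1,0],[0,0,0,0,0,2,0],[0,0,0,0,0,3,0],[0,0,0,0,0,4,0],[0,0,0,0,0,4,0],[0,0,0,0,0,-8,0],[0,0,0,0,0,-30,0],[0,0,0,0,0,-70,0]])

```text
time: 12.95
position: [0.4757, -0.3013, 0.1323]
tool_rot: [-0.517, -3.096, -0.001]
ft_force: [0.7, -0.1, 0.6]
grip_width: 0.006
```

Emit:
step_arm(deltas=[[0,0,0,0,0,-30,0],[0,0,0,0,0,-60,0],[0,0,0,0,0,-90,0],[0,0,0,0,0,-120,0],[0,0,0,0,0,-140,0],[0,0,0,0,0,-140,0],[0,0,0,0,0,-140,0],[0,0,0,0,0,-140,0]])

```text
time: 13.95
position: [0.4762, -0.3018, 0.2714]
tool_rot: [-0.517, -3.097, -0.001]
ft_force: [-0.9, -0.2, 0.1]
grip_width: 0.004
```

```bash
python3 go.py; python3 - <<'E'
from h import *
im=optics.get_image('side')
save('s10.png',cv2.resize(im[110:390,230:390],None,fx=2.1*1.7*.6,fy=2.1,interpolation=cv2.INTER_CUBIC));save('s10full.png',im)
save('t10.png',optics.get_image('top'))
im=optics.get_image('wrist');save('w10.png',im)
E
```

```text
13.95 [ 0.4762 -0.3018  0.2714] [-0.94 -0.17  0.1 ]
[[-0.9458, 0.3248, -0.0018], [0.3248, 0.9458, 0.0007], [0.0019, 0.0001, -1.0]]
blue [ 77.9 313.4 171.6]
green [194.3 596.9 171.8]
yellow [ -1.1   0.  171.4]
```

View pics/s10full.png

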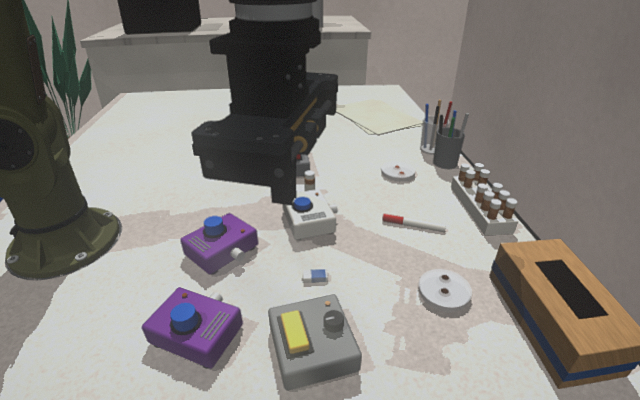

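View pics/t10.png

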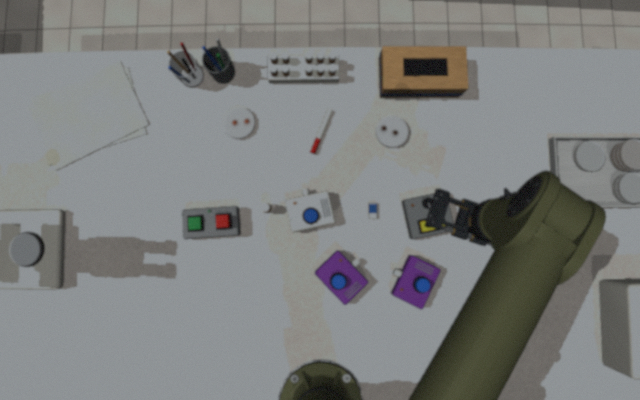

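View pics/w10.png

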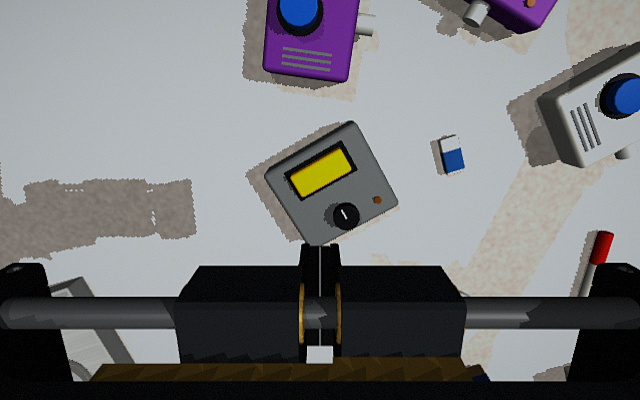

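All units and bystanders look unmoved, and the yellow key sits lower in the side view at (294,330). One numeric check of the key heights before handing in.

```bash
python3 - <<'E'
from meas import *
import pickle
D=pickle.load(open('d0.pkl','rb'))
A=D['side'][1];B=cv2.imread('pics/s10full.png')[...,::-1].copy();G=cv2.imread('pics/s8.png')[...,::-1]
for k in('yellow',):
    for im in(A,B):
        m=mask(im,k,BOX['side'][k]);ys,xs=np.nonzero(m);print(k,ys.min(),ys.max(),len(ys),ys[xs<300].min())
def proj(c,X): return cv2.projectPoints(np.array([X],float),cv2.Rodrigues(np.array(c['R']))[0],np.array(c['t']),np.array(c['K']),np.array([c['k1'],0,0,0,0.]))[0].ravel().round(1)
c=D['side'][0]
for z in(.069,.059): print(z,proj(c,(.477,-.302+.031,z)),proj(c,(.487,.328+.017,z)),proj(c,(.504,.038,z)))
a=A[110:160,265:320];b=cv2.resize(G,(160,120),interpolation=cv2.INTER_AREA)[0:50,25:80]
for n,im in(('before',a),('after',b)):
    m=cv2.inRange(cv2.cvtColor(np.ascontiguousarray(im),cv2.COLOR_RGB2HSV),np.array((45,100,30)),np.array((85,255,255)))[:35]
    ys,xs=np.nonzero(m);print('green',n,ys.min()+110,len(ys))
E
```

```text
yellow 311 343 255 311
yellow 315 348 347 315
0.069 [291.9 306. ] [289.9 135. ] [300.9 192.5]
0.059 [292.2 310.6] [290.1 138.3] [301.  196.5]
green before 136 42
green after 139 42
```

```bash
python3 -c "
from bench import ctrl
print(ctrl.close_job())"
```

```text
the job is handed in; nothing more can be done
None
```

I pressed the blue, green and yellow keys in that order with the shut fingertips, lifted the arm clear and handed the job in at about 14 s.

**Key depth:** the side view puts all three keys about 9–10 mm lower than at the start, and they stayed in after I let go. The highest push I read was about 4.5 N. I took no readings during the last 2–4 mm of each press, but by tool height none came near the 20 mm stop.

**Rest of the scene:** in the final pictures the three units and the dishes, vial, eraser and marker look unmoved. The red key still stood up in the picture taken after the green press. I judged these by eye rather than measuring them.

**Checks that disagreed:**
- **Lamp key force:** the force read about 0 N after the first push. It rose to 4.3 N when I pushed 2 mm further, so the finger was on the key.
- **Green key position:** the wrist and top cameras differed by about 5 mm on the green key's centre, so I aimed between them.

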